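Kit four power-supply parts into their matching nests

TASK

Kit the four power-supply parts on the bench: put the blue capacitor, the silver heatsink, the green terminal block and the orange toroid each into the black nest whose opening has its shape and whose floor has its colour. Each part must end sitting flat on the floor of its own nest, the way up it stands now. Set the parts down rather than dropping them, and keep the white bottle standing.

Things in the scene. Friction and masses are not known exactly. Their poses are not given: they have to be found in the camera images.
- capacitor: Blue upright cylinder with an aluminium top, 36 mm across, 62 mm tall, about 90 g. Origin: centre of its underside; z up along its axis.
- heatsink: Silver finned aluminium block, 56 mm (x) by 40 mm (y) by 36 mm tall, about 140 g, fins upwards, flat outer sides. Origin: centre of its underside; x along the fins (the long way), z up. Lies at any yaw; a half turn makes no difference.
- terminal: Green terminal block, 84 mm (x) by 22 mm (y) by 32 mm tall, about 70 g, six screw heads in a row on top. Origin: centre of its underside; x the long way, z up. Lies at any yaw; a half turn makes no difference.
- toroid: Orange squat round transformer with a black centre, 60 mm across, 32 mm tall, its top edge rounded off over the last 4 mm, about 400 g. Origin: centre of its underside; z up.
- nest_blue: Black flat plate 72 x 72 mm, 10 mm tall, fixed to the bench, with a round 52 mm opening, 6 mm deep (opening floor 4 mm above the bench, coloured blue); made for the capacitor, with 8 mm of play all round. Origin: centre of its underside, under the centre of the opening; z up.
- nest_grey: Black flat plate 92 (x) x 76 (y) mm, 10 mm tall, fixed to the bench, with a rectangular 72 (x) x 56 (y) mm opening, 6 mm deep (opening floor 4 mm above the bench, coloured silver-grey); made for the heatsink, with 8 mm of play all round. Origin: centre of its underside, under the centre of the opening; z up, x the long way of the opening (at any yaw).
- nest_green: Black flat plate 120 (x) x 58 (y) mm, 10 mm tall, fixed to the bench, with a rectangular 100 (x) x 38 (y) mm opening, 6 mm deep (opening floor 4 mm above the bench, coloured green); made for the terminal block, with 8 mm of play all round. Origin: centre of its underside, under the centre of the opening; z up, x the long way of the opening (at any yaw).
- nest_orange: Black flat plate 96 x 96 mm, 10 mm tall, fixed to the bench, with a round 76 mm opening, 6 mm deep (opening floor 4 mm above the bench, coloured orange); made for the toroid, with 8 mm of play all round. Origin: centre of its underside, under the centre of the opening; z up.
- bottle: White plastic bottle with a red cap, 44 mm across, 115 mm tall, loose, to be left standing. Origin: centre of its underside; z up. Also among the things, and not listed, lie a yellow tape roll (64 mm across, 20 mm tall) and a small cardboard box (60 x 45 x 32 mm); centres of neighbouring things are at least 130 mm apart, nothing in the work zone is taller than this bottle.
There are look-alikes about, which are no part of the job. What is shaped like the nest_grey but pink is not meant.

How it is judged:
By the outcome, as a careful person would: the job done as asked, in the order asked, and still so for the second after the job is handed in, with the robot touching nothing.
It also fails if it takes over 128 s, if anything falls off the work surface, if the arm or the gripper's body presses on something with over 40 N, if the wrist force passes 120 N, or if a joint passes its speed limit or range.

ROBOT

A 6-joint arm with a two-finger parallel gripper is mounted at the origin on the work surface. World frame = base frame: x ahead of the robot, y to its left, z up, the work surface at z = 0. Lengths are in m, angles in rad, forces in N, time in s.
With the tool pointing down it reaches from about 0.3 to 0.775 m from the base axis. Payload 14.6 kg.
Tool frame: the origin (TCP) lies at the very end of the fingers, on their centre line; the grasp point (between the pads) lies 19 mm behind it; z points along the fingers, y is the line along which they close (so a half turn about z gives the same grasp; the last joint's range is limited). The gripper opens to 85 mm and grips with 20 to 120 N. Pads are 22 mm wide; open, the fingers measure 114 mm over their backs; the gripper's body (76 mm by 85 mm) begins 54 mm behind the grasp point. The pads swing forward as they close: fully open they stand 13 mm farther back than shut.
Start: joints at [1.16, 0.3, 1.521, -0, 1.321, -0.067], TCP at [0.185, 0.518, 0.231] pointing down, gripper open.
Joint ranges: [-3.03, 3.03], [-0.79, 2.21], [0.23, 2.52], [-1.04, 4.18], [0, 3.07], [-2.55, 2.55]. Speed limits (rad/s): [2.22, 2.22, 2.57, 3.14, 3.14, 3.14].

INTERFACE

Orientations are given as a 3x3 rotation matrix whose columns are the frame's x, y, z axes.
In Python, from cell import observe, snapshot, camera_params, close_job gives the robot as it stands.
- The arm moves only by the tool move_arm, never from a script. Its argument "rows" is a list of rows, each a list of 3 entries, a list of its own where there are three numbers: the shift along the tool's x, y, z in units of 30 mm (1.0 is 30 mm), then the turn about the tool's z in units of 5 degrees (1.0 is 5 degrees), then the closure, from -1 (fully open) to 1 (shut). In form: [[[dx, dy, dz], turn, jaw], ...]. A call has 1 to 8 rows; each row shifts and turns the commanded pose from where the row before left it, along the tool's axes as they then stand; what a row does not reach is not made up. A row lasts 1/10 s, in which the tool goes at most 50 mm and 8.59 degrees, less where a joint would pass 70% of its speed; a pose out of reach is approached as far as the arm can. A call is refused whole if a number of a shift passes 1 or a number of a turn 1, either way. A call with a gripper value outside its range is refused whole. The fingers move at their own pace and stop on an object; "grip_force" is the grip in N (left out, the last holds). Time passes only in rows, so rows that do not move let the fingers close. It gives the time, the measured TCP pose, the force, the opening and the grip force at its end, in the units of the state.
- observe(): the state, without advancing time (a new reading comes with each control period).
- snapshot(name): name is "side" or "top"; returns the picture (420x560x3 uint8, red, green, blue); there is no depth.
- camera_params(name): a dict with "fovy" (degrees; the focal length in pixels is half the picture's height over the tangent of half this angle, whatever the lens; pixels are square), "cx", "cy" (the principal point, pixels), "distortion" ([k1, k2, p1, p2, k3] as OpenCV has them; the pictures are not rectified), "rvec" (rotation vector, rad) and "tvec" (3), from world to camera coordinates, as OpenCV has them. Camera axes: x right, y down, z forward; pixel columns grow to the right and rows downward; lengths in m; the calibration is good to about 2 mm. A picture is of the moment at which its call begins. camera_params takes no time and is no camera call.
- close_job(): hands the job in; it is judged then, once.
The state is a dict: "t": time; "joint_pos": joint angles; "qd": joint speeds; "joint_efforts": joint torques, N m; "eef_pos": TCP position; "ee_rot": TCP orientation; "contact_force": force on the tool from outside, world axes, zero at the start; "wrist_torque": the same for the moment, N m; "width": opening from 0.0 (shut) to 1.0 (fully open); "grasp_force": force on a finger pad.
Only numpy, scipy, OpenCV 4.12 (cv2) and the standard library are available. Lean on these libraries where they do the work, as an engineer would, in place of code of your own. Each camera call takes 0.05 s, during which the arm holds its last target. There are 200 camera calls.

## Working session

There is one attempt and no reset: what is moved stays moved. The work goes in short steps, Python scripts to look and compute and a tool call to move; the robot and the scene stay as the last step left them, time stands still between calls to the robot, and variables do not carry over. Pictures are saved under pics/ and viewed, at most 14 in all, crops included, and the job is handed in when it is done.

Besides the shell and the picture viewer there is one more tool, called after "Request:" by a JSON object that holds its "op" and its "data". move_arm: Moves the arm, as the interface text tells. Its arguments: {"type":"object","properties":{"rows":{"type":"array"},"grip_force":{"type":"number"}},"required":["rows"]}

```bash
ls; mkdir -p pics; python3 - <<'E'
from cell import *
import cv2,numpy as np
np.set_printoptions(precision=4,suppress=True)
s=observe();print(s)
for n in("side","top"):
    print(n,camera_params(n)); im=snapshot(n); cv2.imwrite(f"pics/{n}0.png",im[:,:,::-1])
E
```

```text
pics
{'t': 0.0, 'joint_pos': array([ 1.1604,  0.3005,  1.5216,  0.    ,  1.3207, -0.0666]), 'qd': array([ 0.0009,  0.0004,  0.0002, -0.001 ,  0.0009,  0.0008]), 'joint_efforts': array([ -0.0032, -54.3503, -36.1796,  -0.0001,   0.004 ,  -0.    ]), 'eef_pos': array([0.1853, 0.5176, 0.2307]), 'ee_rot': array([[-0.9415,  0.3371, -0.0005],
       [ 0.3371,  0.9415, -0.0011],
       [ 0.0001, -0.0012, -1.    ]]), 'contact_force': array([-0.0019,  1.4485,  0.4737]), 'wrist_torque': array([-0.0358,  0.0391, -0.0573]), 'grasp_force': 0.0, 'width': 1.0016761492388295}
side {'fovy': 42.06299281166122, 'cx': 273.89277343902535, 'cy': 206.26512251481424, 'distortion': array([-0.0749,  0.    ,  0.    ,  0.    ,  0.    ]), 'rvec': array([ 2.2361, -0.5792,  0.258 ]), 'tvec': array([-0.4183,  0.1598,  1.2489])}
top {'fovy': 54.8347648932421, 'cx': 276.9976414916715, 'cy': 213.42834815041567, 'distortion': array([-0.0598,  0.    ,  0.    ,  0.    ,  0.    ]), 'rvec': array([ 2.2173, -2.1849,  0.0842]), 'tvec': array([-0.024 ,  0.4826,  1.195 ])}
```

View pics/top0.png

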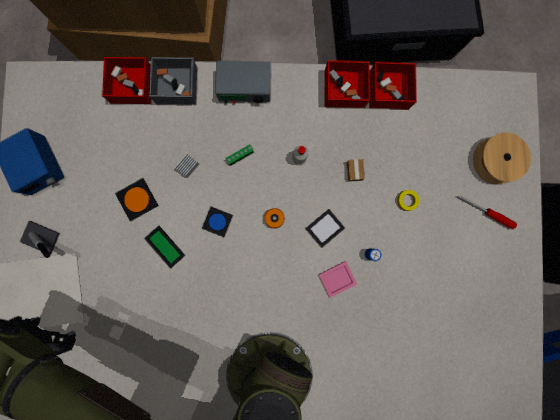

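View pics/side0.png

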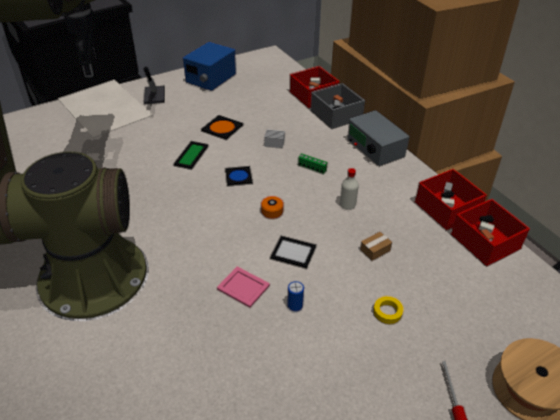

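The top view shows the heatsink at (187,166), terminal at (240,154), toroid at (274,218) and capacitor at (373,254). The nests are orange (137,199), green (165,247), blue (217,221) and grey (325,228).

Possible look-alikes:
- **nest_grey:** the pink plate at (337,279).
- **capacitor:** the blue box at (30,160).
- **toroid:** the yellow tape at (408,200) and the wooden spool at (503,157).
- **heatsink:** the grey device at (243,82).
- **nest_orange:** none; the toroid itself is the only other orange thing.

By the descriptions, I take the ones listed first and check them in close crops.

```bash
cat > h.py <<'E'
import cv2,numpy as np
np.set_printoptions(precision=4,suppress=True)
from cell import camera_params
def cam(n):
    c=camera_params(n); f=210/np.tan(np.radians(c["fovy"])/2)
    K=np.array([[f,0,c["cx"]],[0,f,c["cy"]],[0,0,1]]); R=cv2.Rodrigues(c["rvec"])[0]
    return K,np.array(c["distortion"]),R,np.array(c["tvec"]).ravel()
C={n:cam(n) for n in("side","top")}
def rays(n,uv):
    K,d,R,t=C[n]; p=cv2.undistortPoints(np.array(uv,float).reshape(-1,1,2),K,d).reshape(-1,2)
    return -R.T@t, np.c_[p,np.ones(len(p))]@R
def plane(n,uv,z):
    o,d=rays(n,uv); return o+d*((z-o[2])/d[:,2])[:,None]
def tri(a,b): # a top px, b side px -> point, miss distance
    o1,d1=rays("top",[a]);o2,d2=rays("side",[b]);d1=d1[0];d2=d2[0]
    s=np.linalg.lstsq(np.c_[d1,-d2],o2-o1,rcond=None)[0]
    p,q=o1+s[0]*d1,o2+s[1]*d2; return (p+q)/2,np.linalg.norm(p-q)
E
python3 - <<'E'
import cv2
a=cv2.imread("pics/top0.png")[135:310,110:425]
b=cv2.imread("pics/side0.png")[105:325,165:415]
cv2.imwrite("pics/topc.png",cv2.resize(a,None,fx=2.5,fy=2.5,interpolation=cv2.INTER_CUBIC))
cv2.imwrite("pics/sidec.png",cv2.resize(b,None,fx=2.7,fy=2.7,interpolation=cv2.INTER_CUBIC))
E
```

```text
(no output)
```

View pics/topc.png

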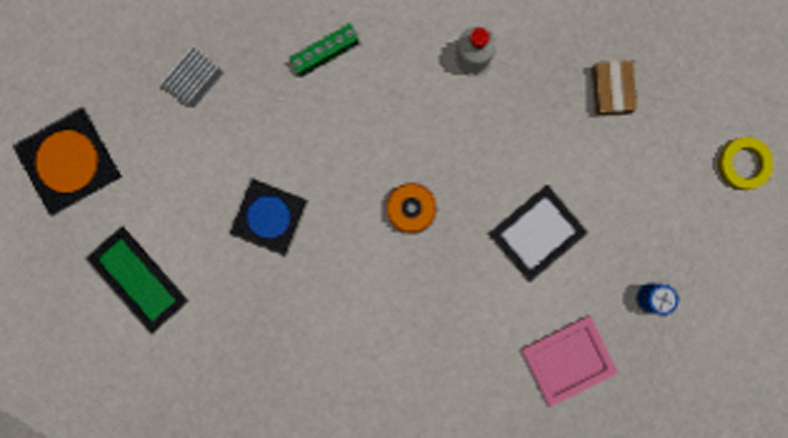

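View pics/sidec.png

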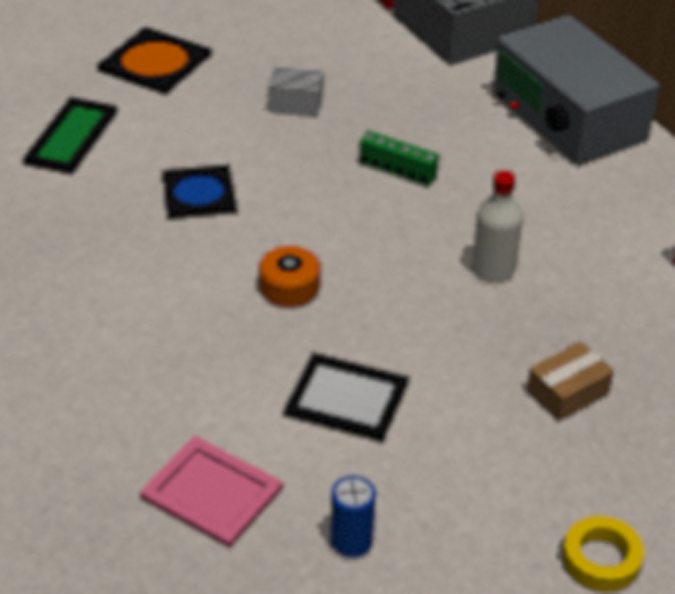

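The crops confirm the choices. The nests have black rims with blue, green, orange and grey floors. The capacitor has a cross-marked silver top at crop (662,299), and the pink plate at (570,360) is the decoy. Next I measure.

```bash
cat > meas.py <<'E'
from h import *
def cen(m): 
    M=cv2.moments(m,True); return (M["m10"]/M["m00"],M["m01"]/M["m00"])
def big(m,near):
    n,l,s,c=cv2.connectedComponentsWithStats(m.astype(np.uint8))
    i=1+np.argmin(np.linalg.norm(c[1:]-near,axis=1)+1e3*(s[1:,4]<6)); return (l==i).astype(np.uint8)
def hsv(f): return cv2.cvtColor(cv2.imread(f),cv2.COLOR_BGR2HSV).astype(int)
def hue(h,a,b,s=110,v=30): return (h[...,0]>=a)&(h[...,0]<=b)&(h[...,1]>s)&(h[...,2]>v)
def hullcen(m):
    hl=cv2.convexHull(cv2.findNonZero(m)); M=cv2.moments(hl.astype(np.float32)); return (M["m10"]/M["m00"],M["m01"]/M["m00"])
H={"top":hsv("pics/top0.png"),"side":hsv("pics/side0.png")}
E
python3 - <<'E'
from meas import *
tp=lambda x,y:(110+x/2.5,135+y/2.5)
sp=lambda x,y:(165+x/2.7,105+y/2.7)
F={"orange":((5,20),tp(66,161),sp(154,58)),"green":((50,85),tp(137,280),sp(70,135)),"blue":((100,125),tp(269,217),sp(200,190))}
for k,(r,a,b) in F.items():
    ma=big(hue(H["top"],*r),a);mb=big(hue(H["side"],*r),b)
    p,e=tri(cen(ma),cen(mb)); print("nest",k,ma.sum(),mb.sum(),p,e,"floor@4mm",plane("top",[cen(ma)],.004)[0],plane("side",[cen(mb)],.004)[0])
    if k=="green":
        bx=cv2.boxPoints(cv2.minAreaRect(cv2.findNonZero(ma)));print(plane("top",bx,.004))
g=lambda h:(h[...,1]<40)&(h[...,2]>165)
ma=big(g(H["top"]),tp(538,232));mb=big(g(H["side"]),sp(347,395))
p,e=tri(cen(ma),cen(mb)); print("nest grey",ma.sum(),mb.sum(),p,e,plane("top",[cen(ma)],.004)[0])
print(plane("top",cv2.boxPoints(cv2.minAreaRect(cv2.findNonZero(ma))),.004))
for k,a,b in(("orange",tp(66,161),sp(154,58)),("green",tp(137,280),sp(70,135)),("blue",tp(269,217),sp(200,190)),("grey",tp(538,232),sp(347,395))):
    cs=[]
    for n,q in(("top",a),("side",b)):
        h=H[n]; m=(h[...,2]<60).astype(np.uint8); y,x=map(int,(q[1],q[0])); w=np.zeros_like(m); w[y-28:y+28,x-28:x+28]=1
        cs.append(cen(cv2.fillPoly(np.zeros_like(m),[cv2.convexHull(cv2.findNonZero(big(m*w,q)))],1)))
    p,e=tri(*cs);print("plate",k,cs,p,e,plane("top",[cs[0]],.008)[0])
# capacitor top
for k,r,f,a,b in(("cap",None,lambda h:(h[...,1]<90)&(h[...,2]>110),tp(662,299),sp(353,491)),("toroid",None,lambda h:(h[...,2]<75)|(h[...,1]<110),tp(411,208),sp(289,263))):
    cs=[]
    for n,q in(("top",a),("side",b)):
        m=big(f(H[n])*(np.hypot(*(np.indices((420,560))[::-1]-np.array(q)[:,None,None]))<(6.5 if k=="cap" else 5)),q);cs.append(hullcen(m)); print(m.sum(),end=" ")
    p,e=tri(*cs);print(k,cs,p,e)
for k,r,a,b in(("toroid",(5,20),tp(411,208),sp(289,275)),("terminal",(50,85),tp(323,50),sp(398,157)),("cap",(100,125),tp(657,299),sp(352,517))):
    ma=big(hue(H["top"],*r,s=90),a);mb=big(hue(H["side"],*r,s=90),b)
    p,e=tri(hullcen(ma),hullcen(mb));print("mask",k,ma.sum(),mb.sum(),p,e)
    if k=="terminal": print(plane("top",cv2.boxPoints(cv2.minAreaRect(cv2.findNonZero(ma))),.03))
A=cv2.imread("pics/top0.png");B=cv2.imread("pics/side0.png")
R=lambda i,x,y:cv2.resize(i[y:y+40,x:x+50],(400,320),interpolation=cv2.INTER_CUBIC)
cv2.imwrite("pics/z.png",np.vstack([np.hstack([R(A,162,146),R(A,215,134)]),np.hstack([R(B,250,118),R(B,288,143)])])[:600])
E
```

```text
nest orange 520 300 [0.5196 0.4086 0.0058] 0.0015328360617524405 floor@4mm [0.5205 0.4089 0.004 ] [0.5201 0.4116 0.004 ]
nest green 448 292 [0.3785 0.3196 0.0056] 0.0013011160260360023 floor@4mm [0.379  0.3197 0.004 ] [0.3786 0.3221 0.004 ]
[[0.4031 0.369  0.004 ]
 [0.4303 0.339  0.004 ]
 [0.3554 0.27   0.004 ]
 [0.3283 0.2999 0.004 ]]
nest blue 263 207 [0.4562 0.1631 0.0065] 0.0019343807497425745 floor@4mm [0.4571 0.163  0.004 ] [0.4566 0.1665 0.004 ]
nest grey 379 246 [ 0.4404 -0.1605  0.0108] 0.004078619661819038 [ 0.4424 -0.1624  0.004 ]
[[ 0.44   -0.12    0.004 ]
 [ 0.4835 -0.1712  0.004 ]
 [ 0.4445 -0.2045  0.004 ]
 [ 0.4011 -0.1533  0.004 ]]
plate orange [(136.2296786389414, 199.25708884688092), (221.8534923339012, 126.93526405451448)] [0.5195 0.4089 0.0039] 0.0008066145025155061 [0.5195 0.4074 0.008 ]
plate green [(164.39650872817955, 246.50498753117208), (190.59252336448597, 154.8785046728972)] [0.3781 0.3195 0.0037] 0.001991618935380095 [0.3791 0.318  0.008 ]
plate blue [(216.78991596638656, 221.40504201680673), (238.16629213483145, 175.83595505617978)] [0.4561 0.1638 0.0031] 0.0013209089696261745 [0.4566 0.1629 0.008 ]
plate grey [(324.6381074168798, 227.8388746803069), (293.11215932914047, 251.67295597484278)] [ 0.4418 -0.1612  0.0034] 0.0008705671989389453 [ 0.442  -0.1608  0.008 ]
77 119 cap [(375.82067510548524, 254.5), (295.81931464174454, 286.37227414330215)] [ 0.3653 -0.3008  0.0651] 0.0020056315623695592
46 32 toroid [(274.1296296296296, 217.5), (271.6879432624113, 202.09219858156027)] [ 0.4688 -0.0078  0.0318] 0.002140664359085214
mask toroid 288 418 [ 0.4688 -0.0078  0.0158] 0.0012020687010082048
mask terminal 190 268 [0.6582 0.0996 0.0158] 0.0002632541805085451
[[0.6456 0.1396 0.03  ]
 [0.689  0.0692 0.03  ]
 [0.6655 0.0551 0.03  ]
 [0.6223 0.1255 0.03  ]]
mask cap 90 279 [ 0.3646 -0.3012  0.0291] 0.0016748930539008083
```

View pics/z.png

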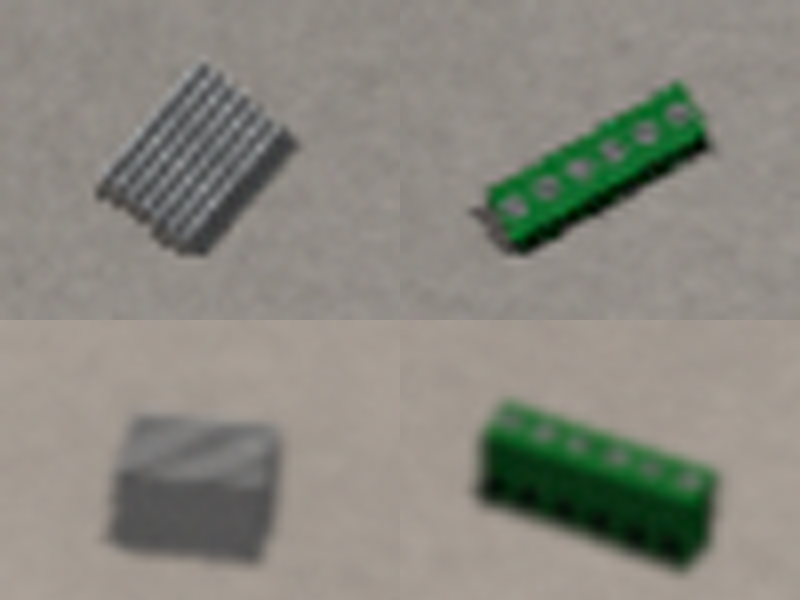

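The crops show the heatsink's top corners in the top view at (100,190), (203,64), (293,132) and (185,248). In the side view they are at (132,418), (281,428), (275,487) and (118,475). The terminal's end screws are at (515,207) and (680,114) in the top view, and (508,418) and (692,479) in the side view.

```bash
python3 - <<'E'
from meas import *
q=lambda x,y,ox,oy:np.array([(x%400)/8-.44+ox,(y%320)/8-.44+oy])
T=np.array([q(*p,162,146) for p in((100,190),(203,64),(293,132),(185,248))])
S=np.array([q(*p,250,118) for p in((132,418),(281,428),(275,487),(118,475))])
p,e=tri(T.mean(0),S.mean(0));print("heatsink",p,e); P=plane("top",T,.036);print(P,P.mean(0),np.linalg.norm(np.diff(P[[0,1,2,3,0]],axis=0),axis=1))
d=(P[1]-P[0])+(P[2]-P[3]);print("yaw fins",np.degrees(np.arctan2(d[1],d[0])))
a,b=q(515,207,215,134),q(680,114,215,134);c,d=q(508,418,288,143),q(692,479,288,143)
print(tri(a,c),tri(b,d),tri((a+b)/2,(c+d)/2)); P=plane("top",[a,b],.032);v=P[0]-P[1];print(P.mean(0),"yaw",np.degrees(np.arctan2(v[1],v[0])))
# nest yaw from plate outline top view
for k,c in(("green",(164.4,246.5)),("grey",(324.6,227.8))):
    x,y=map(int,c);m=(H["top"][...,2]<60).astype(np.uint8);w=0*m;w[y-28:y+28,x-28:x+28]=1
    P=plane("top",cv2.boxPoints(cv2.minAreaRect(cv2.findNonZero(big(m*w,c)))),.01)
    e=np.diff(P[[0,1,2]],axis=0)[:,:2];l=np.linalg.norm(e,axis=1);v=e[np.argmax(l)];print(k,l,P.mean(0),"yaw",np.degrees(np.arctan2(v[1],v[0])))
E
```

```text
heatsink [0.6207 0.254  0.035 ] 0.0021547065521825308
[[0.6073 0.2891 0.036 ]
 [0.6549 0.2524 0.036 ]
 [0.63   0.2184 0.036 ]
 [0.5862 0.257  0.036 ]] [0.6196 0.2542 0.036 ] [0.06   0.0422 0.0583 0.0384]
yaw fins -39.501268201859546
(array([0.6387, 0.1286, 0.033 ]), np.float64(0.0023727008691513444)) (array([0.6756, 0.0678, 0.0325]), np.float64(0.0005154668041679309)) (array([0.6573, 0.0982, 0.0325]), np.float64(0.0011391414649040614))
[0.6579 0.098  0.032 ] yaw 120.7447565923676
green [0.058  0.1195] [0.3795 0.3179 0.01  ] yaw -137.39992529715528
grey [0.0911 0.0749] [ 0.442  -0.1607  0.01  ] yaw -49.12362956048679
```

All triangulated heights agree with the text: cap 65 mm against 62, heatsink 35/36, terminal 32.5/32, toroid 32/32, floors about 4–6. Sizes and reach also fit. I'll work in the listed order, with the finger tips about 9 mm or more above each part's underside so they clear the nest rims.

```bash
cat > go.py <<'E'
import sys,numpy as np
from cell import observe
np.set_printoptions(precision=3,suppress=True)
# waypoints x y z closing-yaw(deg or -): prints turn (5deg units) and shifts (30mm units) in turned tool axes
s=observe();p=s["eef_pos"];R=s["ee_rot"]
print("t%.1f"%s["t"],p,"yawy%.1f"%np.degrees(np.arctan2(R[1,1],R[0,1])),"j6 %.2f"%s["joint_pos"][5],"F",s["contact_force"],"w%.3f g%.1f"%(s["width"],s["grasp_force"]))
yy=np.degrees(np.arctan2(R[1,1],R[0,1]))
for a in sys.argv[1:]:
    x,y,z,w=a.split(",")
    t=0 if w=="-" else (float(w)-yy+90)%180-90
    yy+=t; r=np.radians(yy); ay=np.array([np.cos(r),np.sin(r)]); ax=np.array([-ay[1],ay[0]])
    # tool z down: x = y cross z
    ax=np.cross([*ay,0],[0,0,-1])[:2]
    d=np.array([float(x),float(y),float(z)])-p
    print("turn",round(-t/5,2),"shift",np.array([d[:2]@ax,d[:2]@ay,-d[2]])/.03); p=p+d
E
python3 go.py .42,.15,.23,- .365,-.301,.15,-
```

```text
t0.1 [0.185 0.518 0.231] yawy70.3 j6 -0.07 F [ 0.471 -0.012 -0.328] w1.002 g0.0
turn 0.0 shift [-11.496  -8.9     0.026]
turn 0.0 shift [ -3.342 -14.771   2.667]
```

Request:
{"op": "move_arm", "data": {"rows": [[[-0.96,-0.74,0],0,-1],[[-0.96,-0.74,0],0,-1],[[-0.96,-0.74,0],0,-1],[[-0.96,-0.74,0],0,-1],[[-0.96,-0.74,0],0,-1],[[-0.96,-0.74,0],0,-1],[[-0.96,-0.74,0],0,-1],[[-0.96,-0.74,0],0,-1]], "grip_force": 45}}

```text
t: 0.9
eef_pos: [0.3429, 0.2715, 0.2312]
ee_rot: [[-0.942, 0.337, -0.0], [0.337, 0.942, -0.0], [0.0, -0.0, -1.0]]
contact_force: [-0.1, 0.1, 0.4]
width: 0.998
grasp_force: 0.0
```

Request:
{"op": "move_arm", "data": {"rows": [[[-0.96,-0.74,0],0,-1],[[-0.96,-0.74,0],0,-1],[[-0.96,-0.74,0],0,-1],[[-0.96,-0.74,0],0,-1],[[-0.22,-0.98,0],0,-1],[[-0.22,-0.98,0],0,-1],[[-0.22,-0.98,0],0,-1],[[-0.22,-0.98,0],0,-1]]}}

```text
t: 1.7
eef_pos: [0.4057, 0.0297, 0.2311]
ee_rot: [[-0.941, 0.337, -0.0], [0.337, 0.941, 0.0], [0.0, -0.0, -1.0]]
contact_force: [1.2, -0.7, -0.4]
width: 1.002
grasp_force: 0.0
```

Request:
{"op": "move_arm", "data": {"rows": [[[-0.22,-0.98,0],0,-1],[[-0.22,-0.98,0],0,-1],[[-0.22,-0.98,0],0,-1],[[-0.22,-0.98,0.3],0,-1],[[-0.22,-0.98,0.3],0,-1],[[-0.22,-0.98,0.3],0,-1],[[-0.22,-0.98,0.3],0,-1],[[0,0,0],0,-1]]}}

```text
t: 2.5
eef_pos: [0.3794, -0.1805, 0.194]
ee_rot: [[-0.941, 0.34, -0.002], [0.34, 0.941, 0.001], [0.002, 0.0, -1.0]]
contact_force: [-0.6, 0.8, 0.4]
width: 0.999
grasp_force: 0.0
```

```bash
python3 go.py .365,-.301,.1,- .365,-.301,.02,-
```

```text
t2.5 [ 0.379 -0.18   0.194] yawy70.1 j6 -1.76 F [-0.606  0.752  0.352] w0.999 g0.0
turn 0.0 shift [-0.914 -3.941  3.135]
turn 0.0 shift [0.    0.    2.667]
```

Request:
{"op": "move_arm", "data": {"rows": [[[-0.2,-0.8,0.6],0,-1],[[-0.2,-0.8,0.6],0,-1],[[-0.2,-0.8,0.6],0,-1],[[-0.2,-0.8,0.6],0,-1],[[-0.1,-0.75,0.6],0,-1],[[0,0,0],0,-1],[[0,0,0],0,-1]]}}

```text
t: 3.2
eef_pos: [0.3658, -0.2986, 0.1052]
ee_rot: [[-0.941, 0.338, -0.001], [0.338, 0.941, 0.001], [0.001, 0.001, -1.0]]
contact_force: [0.2, -0.3, 0.4]
width: 1.001
grasp_force: 0.0
```

```bash
python3 go.py .365,-.301,.02,-
```

```text
t3.2 [ 0.366 -0.299  0.105] yawy70.3 j6 -1.99 F [ 0.219 -0.347  0.386] w1.001 g0.0
turn 0.0 shift [-0.001 -0.083  2.84 ]
```

Request:
{"op": "move_arm", "data": {"rows": [[[0,-0.08,0.7],0,-1],[[0,0,0.7],0,-1],[[0,0,0.7],0,-1],[[0,0,0.74],0,-1],[[0,0,0],0,0],[[0,0,0],0,1],[[0,0,0],0,1],[[0,0,0],0,1]], "grip_force": 45}}

```text
t: 4.0
eef_pos: [0.3657, -0.3017, 0.0217]
ee_rot: [[-0.942, 0.337, 0.002], [0.337, 0.942, -0.002], [-0.002, -0.001, -1.0]]
contact_force: [-0.5, 3.7, 6.8]
width: 0.409
grasp_force: 44.1
```

Request:
{"op": "move_arm", "data": {"rows": [[[0,0,0],0,1],[[0,0,0],0,1],[[0,0,0],0,1],[[0,0,0],0,1]]}}

```text
t: 4.4
eef_pos: [0.3657, -0.3017, 0.0216]
ee_rot: [[-0.941, 0.337, 0.002], [0.337, 0.941, -0.001], [-0.002, -0.001, -1.0]]
contact_force: [0.0, 2.8, 8.7]
width: 0.407
grasp_force: 44.1
```

```bash
python3 go.py .365,-.301,.17,- .4565,.163,.17,- .4565,.163,.024,-
```

```text
t4.4 [ 0.366 -0.302  0.022] yawy70.3 j6 -1.99 F [0.04  2.849 8.689] w0.407 g44.1
turn 0.0 shift [ 0.028  0.014 -4.945]
turn 0.0 shift [ 2.341 15.59  -0.   ]
turn 0.0 shift [0.    0.    4.867]
```

Request:
{"op": "move_arm", "data": {"rows": [[[0,0,-0.3],0,1],[[0,0,-0.8],0,1],[[0,0,-1],0,1],[[0,0,-1],0,1],[[0,0,-1],0,1],[[0,0.3,-0.8],0,1],[[0.14,0.7,0],0,1],[[0.15,0.97,0],0,1]]}}

```text
t: 5.2
eef_pos: [0.3768, -0.2428, 0.1688]
ee_rot: [[-0.941, 0.338, 0.002], [0.338, 0.941, -0.002], [-0.002, -0.001, -1.0]]
contact_force: [0.8, -0.3, -1.4]
width: 0.409
grasp_force: 45.0
```

Request:
{"op": "move_arm", "data": {"rows": [[[0.15,0.97,0],0,1],[[0.15,0.97,0],0,1],[[0.15,0.97,0],0,1],[[0.15,0.97,0],0,1],[[0.15,0.97,0],0,1],[[0.15,0.97,0],0,1],[[0.15,0.97,0],0,1],[[0.15,0.97,0],0,1]]}}

```text
t: 6.0
eef_pos: [0.4213, -0.0103, 0.1682]
ee_rot: [[-0.941, 0.337, 0.001], [0.337, 0.941, -0.0], [-0.001, 0.0, -1.0]]
contact_force: [-0.4, 0.1, -0.8]
width: 0.408
grasp_force: 45.0
```

Request:
{"op": "move_arm", "data": {"rows": [[[0.15,0.97,0],0,1],[[0.15,0.97,0],0,1],[[0.15,0.97,0],0,1],[[0.15,0.97,0],0,1],[[0.1,0.7,0],0,1],[[0,0.3,0],0,1],[[0,0,0],0,1],[[0,0,0],0,1]]}}

```text
t: 6.8
eef_pos: [0.4507, 0.1328, 0.1674]
ee_rot: [[-0.941, 0.337, 0.0], [0.337, 0.941, -0.0], [-0.0, -0.0, -1.0]]
contact_force: [-0.2, 0.3, -0.2]
width: 0.409
grasp_force: 45.0
```

```bash
python3 go.py .4565,.163,.0256,-
```

```text
t6.8 [0.451 0.133 0.167] yawy70.3 j6 -1.02 F [-0.174  0.258 -0.161] w0.409 g45.0
turn 0.0 shift [0.159 1.013 4.726]
```

Request:
{"op": "move_arm", "data": {"rows": [[[0.08,0.51,0],0,1],[[0.08,0.5,0],0,1],[[0,0,1],0,1],[[0,0,1],0,1],[[0,0,1],0,1],[[0,0,0.8],0,1],[[0,0,0.3],0,1],[[0,0,0],0,1]]}}

```text
t: 7.6
eef_pos: [0.4563, 0.1633, 0.0435]
ee_rot: [[-0.941, 0.337, -0.002], [0.337, 0.941, -0.001], [0.001, -0.001, -1.0]]
contact_force: [0.3, 0.5, -0.5]
width: 0.408
grasp_force: 45.0
```

```bash
python3 go.py .4565,.163,.0256,-; python3 - <<'E'
import cv2,numpy as np
from cell import snapshot
a=snapshot("top")[190:250,180:255,::-1];b=snapshot("side")[130:200,200:280,::-1]
cv2.imwrite("pics/c1.png",np.hstack([cv2.resize(a,(390,312)),cv2.resize(b,(390,312))]))
E
```

```text
t7.6 [0.456 0.163 0.044] yawy70.3 j6 -0.96 F [ 0.254  0.491 -0.541] w0.408 g45.0
turn 0.0 shift [-0.011 -0.008  0.597]
```

View pics/c1.png

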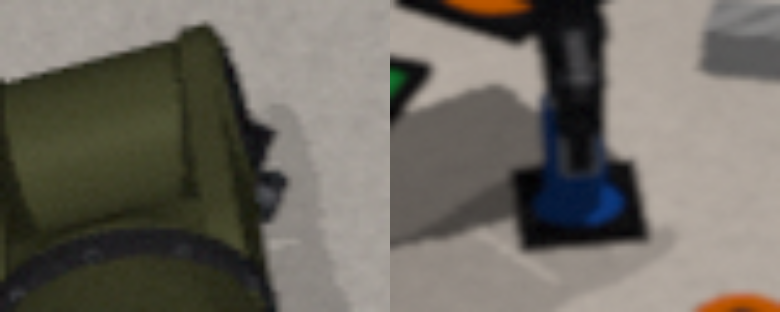

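The top view is blocked by the arm. The side crop shows the capacitor over the centre of the blue floor at crop (578,200). Lowering gently.

Request:
{"op": "move_arm", "data": {"rows": [[[0,0,0.25],0,1],[[0,0,0.2],0,1],[[0,0,0.1],0,1],[[0,0,0],0,1],[[0,0,0],0,1]]}}

```text
t: 8.2
eef_pos: [0.4566, 0.1636, 0.0277]
ee_rot: [[-0.941, 0.337, 0.0], [0.337, 0.941, 0.0], [-0.0, 0.0, -1.0]]
contact_force: [-0.8, -0.2, -0.2]
width: 0.407
grasp_force: 45.0
```

Request:
{"op": "move_arm", "data": {"rows": [[[0,0,0.05],0,1],[[0,0,0.05],0,1],[[0,0,0],0,1],[[0,0,0],0,1]]}}

```text
t: 8.6
eef_pos: [0.4568, 0.1637, 0.0256]
ee_rot: [[-0.942, 0.337, 0.001], [0.337, 0.942, 0.0], [-0.001, 0.0, -1.0]]
contact_force: [-5.8, -1.6, 16.9]
width: 0.407
grasp_force: 46.5
```

Request:
{"op": "move_arm", "data": {"rows": [[[0,0,-0.02],0,0.1],[[0,0,0],0,0],[[0,0,0],0,-0.3],[[0,0,0],0,-1],[[0,0,0],0,-1],[[0,0,0],0,-1],[[0,0,-0.5],0,-1],[[0,0,-1],0,-1]]}}

```text
t: 9.4
eef_pos: [0.4554, 0.1632, 0.0691]
ee_rot: [[-0.941, 0.337, -0.004], [0.337, 0.941, -0.001], [0.003, -0.002, -1.0]]
contact_force: [1.3, 0.5, 1.5]
width: 0.998
grasp_force: 0.0
```

Request:
{"op": "move_arm", "data": {"rows": [[[0,0,-1],0,-1],[[0,0,-1],0,-1],[[0,0,-1],0,-1],[[0,0,-0.8],0,-1],[[0,0,0],1,-1],[[0,0,0],1,-1],[[0,0,0],1,-1],[[0,0,0],1,-1]]}}

```text
t: 10.2
eef_pos: [0.4565, 0.1635, 0.1842]
ee_rot: [[-0.767, 0.642, -0.0], [0.642, 0.767, -0.0], [-0.0, -0.0, -1.0]]
contact_force: [0.1, 1.5, 0.2]
width: 0.999
grasp_force: 0.0
```

```bash
python3 go.py .62,.254,.17,50.5 .62,.254,.009,-
```

```text
t10.2 [0.456 0.164 0.184] yawy50.1 j6 -0.61 F [0.075 1.465 0.193] w0.999 g0.0
turn -0.08 shift [-2.288  5.793  0.473]
turn 0.0 shift [0.    0.    5.367]
```

Request:
{"op": "move_arm", "data": {"rows": [[[-0.38,0.96,0.08],0,-1],[[-0.38,0.96,0.08],0,-1],[[-0.38,0.96,0.08],0,-1],[[-0.38,0.96,0.08],0,-1],[[-0.38,0.96,0.08],0,-1],[[-0.38,0.96,0.08],-0.08,-1],[[0,0,0],0,-1],[[0,0,0],0,-1]]}}

```text
t: 11.0
eef_pos: [0.6193, 0.2528, 0.1689]
ee_rot: [[-0.774, 0.633, -0.001], [0.633, 0.774, -0.0], [0.001, -0.001, -1.0]]
contact_force: [-0.7, -0.0, 0.2]
width: 1.0
grasp_force: 0.0
```

```bash
python3 go.py .62,.254,.008,50.5; python3 - <<'E'
import cv2,numpy as np
from cell import snapshot
cv2.imwrite("pics/s2.png",cv2.resize(snapshot("side")[100:220,190:350,::-1],(800,600),interpolation=cv2.INTER_CUBIC))
E
```

```text
t11.0 [0.619 0.253 0.169] yawy50.7 j6 -0.55 F [-0.723 -0.026  0.19 ] w1.000 g0.0
turn 0.04 shift [0.008 0.046 5.362]
```

View pics/s2.png

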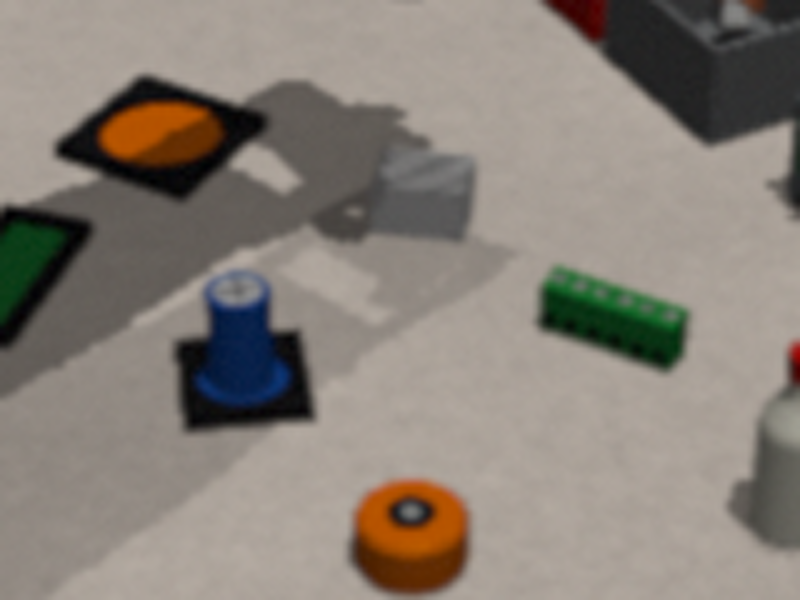

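The capacitor stands upright and centred in the blue nest at crop (240,340). On to the heatsink.

Request:
{"op": "move_arm", "data": {"rows": [[[0,0.05,0.8],0.04,-1],[[0,0,0.95],0,-1],[[0,0,0.95],0,-1],[[0,0,0.95],0,-1],[[0,0,0.9],0,-1],[[0,0,0.5],0,-1],[[0,0,0.26],0,-1],[[0,0,0],0,-1]]}}

```text
t: 11.85
eef_pos: [0.6203, 0.2538, 0.0105]
ee_rot: [[-0.772, 0.636, -0.0], [0.636, 0.772, -0.0], [0.0, -0.0, -1.0]]
contact_force: [-0.6, 0.6, 0.6]
width: 0.998
grasp_force: 0.0
```

Request:
{"op": "move_arm", "data": {"rows": [[[0,0,0],0,0],[[0,0,0],0,1],[[0,0,0],0,1],[[0,0,0],0,1],[[0,0,0],0,1],[[0,0,0],0,1]]}}

```text
t: 12.45
eef_pos: [0.621, 0.2542, 0.0116]
ee_rot: [[-0.772, 0.636, 0.002], [0.636, 0.772, 0.001], [-0.001, 0.001, -1.0]]
contact_force: [0.8, 0.3, 6.3]
width: 0.461
grasp_force: 47.0
```

```bash
python3 go.py .62,.254,.17,- .442,-.161,.17,40.9 .442,-.161,.013,-
```

```text
t12.4 [0.621 0.254 0.012] yawy50.5 j6 -0.55 F [0.761 0.285 6.255] w0.461 g47.0
turn 0.0 shift [ 0.022 -0.027 -5.28 ]
turn 1.92 shift [ -6.571 -13.542  -0.   ]
turn 0.0 shift [0.    0.    5.233]
```

Request:
{"op": "move_arm", "data": {"rows": [[[0,0,-0.3],0,1],[[0,0,-0.8],0,1],[[0,0,-1],0,1],[[0,0,-1],0.5,1],[[0,0,-1],0.7,1],[[0,0,-0.9],0.72,1],[[0,0,-0.3],0,1],[[-0.4,-0.8,0],0,1]]}}

```text
t: 13.25
eef_pos: [0.6106, 0.2309, 0.1706]
ee_rot: [[-0.658, 0.753, 0.002], [0.753, 0.658, 0.001], [-0.001, 0.002, -1.0]]
contact_force: [0.4, -0.3, -2.5]
width: 0.46
grasp_force: 46.1
```

Request:
{"op": "move_arm", "data": {"rows": [[[-0.44,-0.9,0],0,1],[[-0.44,-0.9,0],0,1],[[-0.44,-0.9,0],0,1],[[-0.44,-0.9,0],0,1],[[-0.44,-0.9,0],0,1],[[-0.44,-0.9,0],0,1],[[-0.44,-0.9,0],0,1],[[-0.44,-0.9,0],0,1]]}}

```text
t: 14.05
eef_pos: [0.5151, 0.007, 0.1687]
ee_rot: [[-0.656, 0.754, -0.001], [0.754, 0.656, 0.0], [0.001, -0.001, -1.0]]
contact_force: [0.3, -0.4, -1.4]
width: 0.459
grasp_force: 46.1
```

Request:
{"op": "move_arm", "data": {"rows": [[[-0.44,-0.9,0],0,1],[[-0.44,-0.9,0],0,1],[[-0.44,-0.9,0],0,1],[[-0.44,-0.9,0],0,1],[[-0.44,-0.9,0],0,1],[[-0.4,-0.8,0],0,1],[[0,0,0],0,1],[[0,0,0],0,1]]}}

```text
t: 14.85
eef_pos: [0.4467, -0.1552, 0.169]
ee_rot: [[-0.655, 0.756, -0.001], [0.756, 0.655, 0.0], [0.001, -0.0, -1.0]]
contact_force: [0.0, 0.3, -2.0]
width: 0.457
grasp_force: 46.1
```

```bash
python3 go.py .442,-.161,.0156,40.9
```

```text
t14.8 [ 0.447 -0.155  0.169] yawy40.9 j6 -1.13 F [ 0.003  0.333 -2.023] w0.457 g46.1
turn 0.0 shift [-0.045 -0.245  5.114]
```

Request:
{"op": "move_arm", "data": {"rows": [[[-0.04,-0.24,0.6],0,1],[[0,0,1],0,1],[[0,0,1],0,1],[[0,0,1],0,1],[[0,0,0.6],0,1],[[0,0,0.3],0,1],[[0,0,0.2],0,1],[[0,0,0],0,1]]}}

```text
t: 15.65
eef_pos: [0.4425, -0.1604, 0.0284]
ee_rot: [[-0.655, 0.755, -0.0], [0.755, 0.655, 0.0], [0.0, -0.0, -1.0]]
contact_force: [-0.2, -0.7, -1.9]
width: 0.461
grasp_force: 46.1
```

```bash
python3 go.py .442,-.161,.0156,40.9;python3 - <<'E'
import cv2,numpy as np
from cell import snapshot
cv2.imwrite("pics/s3.png",cv2.resize(snapshot("side")[180:300,210:370,::-1],(640,480),interpolation=cv2.INTER_CUBIC))
E
```

```text
t15.7 [ 0.442 -0.16   0.028] yawy40.9 j6 -1.14 F [-0.15  -0.745 -1.877] w0.461 g46.1
turn 0.01 shift [-0.005 -0.025  0.426]
```

View pics/s3.png

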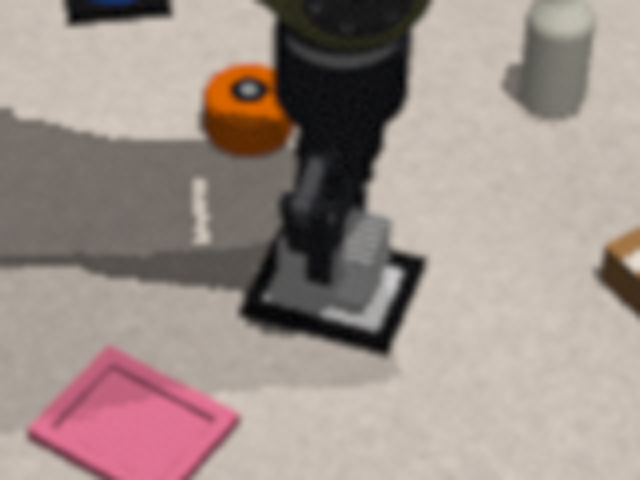

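The heatsink hangs aligned over the grey floor at crop (335,285), with even margins allowing for its height. Lowering.

Request:
{"op": "move_arm", "data": {"rows": [[[0,-0.02,0.2],0,1],[[0,0,0.1],0,1],[[0,0,0.06],0,1],[[0,0,0.05],0,1],[[0,0,0],0,1],[[0,0,0],0,1]]}}

```text
t: 16.3
eef_pos: [0.4419, -0.1611, 0.0162]
ee_rot: [[-0.655, 0.756, 0.0], [0.756, 0.655, -0.0], [-0.0, 0.0, -1.0]]
contact_force: [-0.8, -1.1, -0.9]
width: 0.457
grasp_force: 46.1
```

Request:
{"op": "move_arm", "data": {"rows": [[[0,0,0.05],0,1],[[0,0,0],0,1],[[0,0,0],0,1]]}}

```text
t: 16.6
eef_pos: [0.4421, -0.1612, 0.0155]
ee_rot: [[-0.655, 0.756, 0.001], [0.756, 0.655, -0.0], [-0.001, 0.0, -1.0]]
contact_force: [-5.7, 2.3, 14.2]
width: 0.458
grasp_force: 48.0
```

Request:
{"op": "move_arm", "data": {"rows": [[[0,0,-0.02],0,0.1],[[0,0,0],0,0],[[0,0,0],0,-0.3],[[0,0,0],0,-1],[[0,0,0],0,-1],[[0,0,0],0,-1],[[0,0,-0.5],0,-1],[[0,0,-1],0,-1]]}}

```text
t: 17.4
eef_pos: [0.4408, -0.1606, 0.0593]
ee_rot: [[-0.655, 0.756, -0.004], [0.756, 0.655, 0.002], [0.004, -0.002, -1.0]]
contact_force: [0.7, -0.4, 0.6]
width: 1.001
grasp_force: 0.0
```

Request:
{"op": "move_arm", "data": {"rows": [[[0,0,-1],0,-1],[[0,0,-1],0,-1],[[0,0,-1],0,-1],[[0,0,-0.8],1,-1],[[0,0,0],1,-1],[[0,0,0],0,-1],[[0,0,0],0,-1]]}}

```text
t: 18.1
eef_pos: [0.4416, -0.161, 0.1738]
ee_rot: [[-0.516, 0.857, -0.001], [0.857, 0.516, 0.0], [0.001, -0.0, -1.0]]
contact_force: [0.1, -0.4, 0.3]
width: 0.998
grasp_force: 0.0
```

```bash
python3 go.py .658,.098,.17,30.8 .658,.098,.009,-; python3 - <<'E'
from h import *
from cell import snapshot
cv2.imwrite("pics/s4f.png",snapshot("side")[:,:,::-1])
print("bottle",tri((301,150),(351,172)))
E
```

```text
t18.1 [ 0.442 -0.161  0.174] yawy31.0 j6 -0.97 F [ 0.083 -0.432  0.28 ] w0.998 g0.0
turn 0.05 shift [ 3.723 10.615  0.127]
turn 0.0 shift [0.    0.    5.367]
bottle (array([ 0.6553, -0.0794,  0.107 ]), np.float64(0.0009231350160147586))
```

Request:
{"op": "move_arm", "data": {"rows": [[[0.34,0.96,0],0,-1],[[0.34,0.96,0],0,-1],[[0.34,0.96,0],0,-1],[[0.34,0.96,0],0,-1],[[0.34,0.96,0],0,-1],[[0.34,0.96,0],0,-1],[[0.34,0.96,0],0,-1],[[0.34,0.96,0],0,-1]]}}

```text
t: 18.95
eef_pos: [0.5981, 0.0283, 0.1734]
ee_rot: [[-0.515, 0.857, -0.001], [0.857, 0.515, -0.0], [0.001, -0.001, -1.0]]
contact_force: [0.0, -0.8, -0.0]
width: 1.001
grasp_force: 0.0
```

Request:
{"op": "move_arm", "data": {"rows": [[[0.34,0.96,0],0.05,-1],[[0.34,0.96,0],0,-1],[[0.32,0.96,0],0,-1],[[0,0,0],0,-1],[[0,0,0],0,-1]]}}

```text
t: 19.45
eef_pos: [0.6563, 0.0974, 0.173]
ee_rot: [[-0.512, 0.859, -0.002], [0.859, 0.512, -0.0], [0.001, -0.002, -1.0]]
contact_force: [-0.5, -0.9, -0.7]
width: 0.999
grasp_force: 0.0
```

```bash
python3 go.py .658,.098,.008,30.8; python3 - <<'E'
import cv2
from cell import snapshot
cv2.imwrite("pics/s5.png",cv2.resize(snapshot("side")[120:300,230:410,::-1],(540,540),interpolation=cv2.INTER_CUBIC))
E
```

```text
t19.4 [0.656 0.097 0.173] yawy30.8 j6 -0.44 F [-0.528 -0.913 -0.743] w0.999 g0.0
turn -0.01 shift [-0.012  0.058  5.5  ]
```

View pics/s5.png

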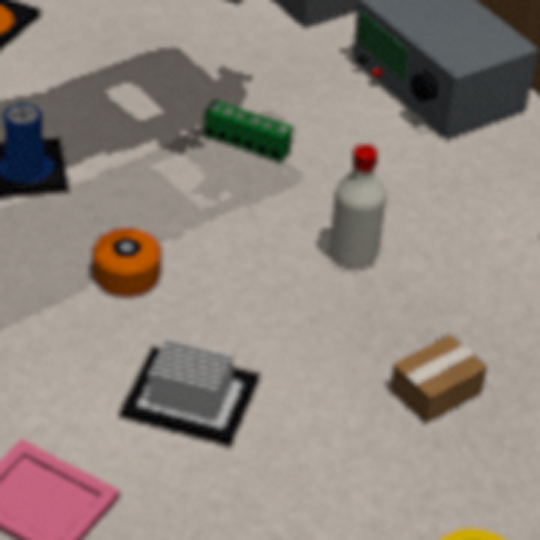

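The heatsink sits flat inside the grey nest at crop (190,380), the bottle stands, and the terminal is untouched. Descending on the terminal.

Request:
{"op": "move_arm", "data": {"rows": [[[0,0.06,0.8],0,-1],[[0,0,0.95],0,-1],[[0,0,0.95],0,-1],[[0,0,0.95],0,-1],[[0,0,0.95],0,-1],[[0,0,0.55],0,-1],[[0,0,0.3],0,-1],[[0,0,0],0,-1]]}}

```text
t: 20.3
eef_pos: [0.6579, 0.0977, 0.0103]
ee_rot: [[-0.51, 0.86, -0.001], [0.86, 0.51, -0.0], [0.0, -0.001, -1.0]]
contact_force: [-0.1, -0.5, -0.3]
width: 0.998
grasp_force: 0.0
```

Request:
{"op": "move_arm", "data": {"rows": [[[0,0,0],0,0],[[0,0,0],0,1],[[0,0,0],0,1],[[0,0,0],0,1],[[0,0,0],0,1],[[0,0,0],0,1],[[0,0,0],0,1]]}}

```text
t: 21.0
eef_pos: [0.6585, 0.0982, 0.0114]
ee_rot: [[-0.51, 0.86, 0.001], [0.86, 0.51, 0.0], [-0.0, 0.001, -1.0]]
contact_force: [-1.3, 0.6, 6.5]
width: 0.25
grasp_force: 45.9
```

```bash
python3 go.py .658,.098,.18,- .379,.319,.18,132.6
```

```text
t21.0 [0.658 0.098 0.011] yawy30.7 j6 -0.44 F [-1.262  0.568  6.541] w0.250 g45.9
turn 0.0 shift [ 0.003 -0.016 -5.62 ]
turn 15.61 shift [ -1.859 -11.718  -0.   ]
```

Request:
{"op": "move_arm", "data": {"rows": [[[0,0,-0.3],0,1],[[0,0,-0.8],0,1],[[0,0,-1],0,1],[[0,0,-1],0.6,1],[[0,0,-1],1,1],[[0,0,-1],1,1],[[0,0,-0.5],1,1],[[0,0,0],1,1]]}}

```text
t: 21.8
eef_pos: [0.6589, 0.0982, 0.1822]
ee_rot: [[-0.13, 0.992, 0.004], [0.992, 0.13, 0.0], [-0.0, 0.004, -1.0]]
contact_force: [0.2, -0.2, -1.0]
width: 0.246
grasp_force: 45.1
```

Request:
{"op": "move_arm", "data": {"rows": [[[0,0,0],1,1],[[0,0,0],1,1],[[0,0,0],1,1],[[0,0,0],1,1],[[0,0,0],1,1],[[0,0,0],1,1],[[0,0,0],1,1],[[0,0,0],1,1]]}}

```text
t: 22.6
eef_pos: [0.658, 0.0981, 0.1791]
ee_rot: [[0.538, 0.843, -0.0], [0.843, -0.538, -0.0], [-0.0, -0.0, -1.0]]
contact_force: [0.7, 0.6, -0.1]
width: 0.246
grasp_force: 45.1
```

Request:
{"op": "move_arm", "data": {"rows": [[[0,0,0],1,1],[[0,0,0],1,1],[[0,0,0],1,1],[[0,0,0],0,1],[[0,0,0],0,1]]}}

```text
t: 23.1
eef_pos: [0.6581, 0.0981, 0.179]
ee_rot: [[0.734, 0.679, -0.0], [0.679, -0.734, -0.0], [-0.0, -0.0, -1.0]]
contact_force: [0.1, -0.4, 0.0]
width: 0.245
grasp_force: 45.1
```

```bash
python3 go.py .379,.319,.18,132.6
```

```text
t23.1 [0.658 0.098 0.179] yawy-47.2 j6 0.92 F [ 0.131 -0.438  0.042] w0.245 g45.1
turn 0.04 shift [ -1.863 -11.717  -0.034]
```

Request:
{"op": "move_arm", "data": {"rows": [[[-0.1,-0.6,0],0.04,1],[[-0.16,-0.98,0],0,1],[[-0.16,-0.98,0],0,1],[[-0.16,-0.98,0],0,1],[[-0.16,-0.98,0],0,1],[[-0.16,-0.98,0],0,1],[[-0.16,-0.98,0],0,1],[[-0.16,-0.98,0],0,1]]}}

```text
t: 23.9
eef_pos: [0.479, 0.2391, 0.179]
ee_rot: [[0.736, 0.677, 0.0], [0.677, -0.736, 0.0], [0.0, 0.0, -1.0]]
contact_force: [-0.8, 0.2, -0.7]
width: 0.246
grasp_force: 45.1
```

Request:
{"op": "move_arm", "data": {"rows": [[[-0.16,-0.98,0],0,1],[[-0.16,-0.98,0],0,1],[[-0.16,-0.98,0],0,1],[[-0.16,-0.9,0],0,1],[[0,-0.4,0],0,1],[[0,0,0],0,1],[[0,0,0],0,1]]}}

```text
t: 24.6
eef_pos: [0.3806, 0.3191, 0.1789]
ee_rot: [[0.737, 0.676, 0.0], [0.676, -0.737, -0.0], [0.0, 0.0, -1.0]]
contact_force: [-0.2, -0.3, -1.1]
width: 0.245
grasp_force: 45.1
```

```bash
python3 go.py .379,.319,.0154,132.6
```

```text
t24.6 [0.381 0.319 0.179] yawy-47.5 j6 1.45 F [-0.236 -0.274 -1.081] w0.245 g45.1
turn -0.02 shift [-0.041 -0.032  5.45 ]
```

Request:
{"op": "move_arm", "data": {"rows": [[[-0.04,-0.03,0.8],0,1],[[0,0,1],0,1],[[0,0,1],0,1],[[0,0,1],0,1],[[0,0,0.7],0,1],[[0,0,0.3],0,1],[[0,0,0.2],0,1],[[0,0,0],0,1]]}}

```text
t: 25.4
eef_pos: [0.379, 0.319, 0.0289]
ee_rot: [[0.738, 0.675, 0.0], [0.675, -0.738, -0.0], [0.0, 0.0, -1.0]]
contact_force: [-0.2, 0.0, -0.7]
width: 0.247
grasp_force: 45.1
```

```bash
python3 go.py .379,.319,.0154,132.6;python3 - <<'E'
import cv2,numpy as np
from cell import snapshot
cv2.imwrite("pics/s6.png",np.hstack([cv2.resize(snapshot(n)[y:y+75,x:x+75,::-1],(390,390),interpolation=cv2.INTER_CUBIC) for n,x,y in(("side",155,110),("top",130,210))]))
E
```

```text
t25.4 [0.379 0.319 0.029] yawy-47.6 j6 1.46 F [-0.175  0.031 -0.689] w0.247 g45.1
turn -0.03 shift [-0.001  0.001  0.449]
```

View pics/s6.png

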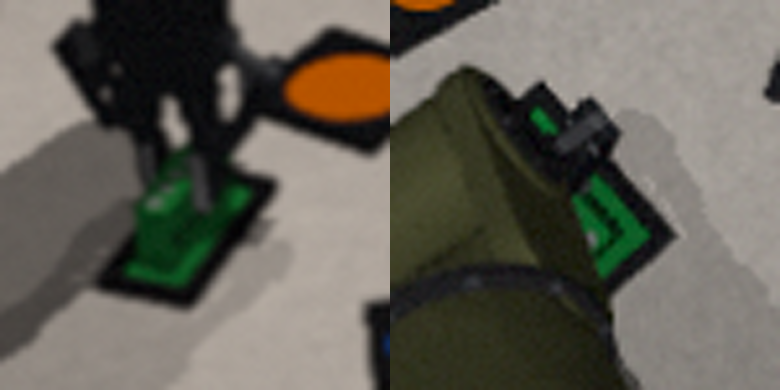

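The terminal hangs aligned over the green floor in both crops, at (185,220) and (600,230). Lowering.

Request:
{"op": "move_arm", "data": {"rows": [[[0,0,0.2],0,1],[[0,0,0.15],0,1],[[0,0,0.08],0,1],[[0,0,0.05],0,1],[[0,0,0],0,1],[[0,0,0],0,1]]}}

```text
t: 26.1
eef_pos: [0.3784, 0.3192, 0.0153]
ee_rot: [[0.738, 0.675, -0.0], [0.675, -0.738, -0.0], [-0.0, 0.0, -1.0]]
contact_force: [-7.3, -6.1, 19.0]
width: 0.246
grasp_force: 47.6
```

Request:
{"op": "move_arm", "data": {"rows": [[[0,0,-0.03],0,0.4],[[0,0,0],0,0.2],[[0,0,0],0,-0.3],[[0,0,0],0,-1],[[0,0,0],0,-1],[[0,0,0],0,-1],[[0,0,-0.5],0,-1],[[0,0,-1],0,-1]]}}

```text
t: 26.9
eef_pos: [0.3776, 0.3185, 0.0592]
ee_rot: [[0.738, 0.675, -0.003], [0.675, -0.738, -0.002], [-0.004, -0.0, -1.0]]
contact_force: [0.4, 0.2, 0.0]
width: 1.002
grasp_force: 0.0
```

Request:
{"op": "move_arm", "data": {"rows": [[[0,0,-1],0,-1],[[0,0,-1],0,-1],[[0,0,-1],0,-1],[[0,0,-1],0,-1],[[0,0,0],0,-1]]}}

```text
t: 27.4
eef_pos: [0.3797, 0.3201, 0.184]
ee_rot: [[0.738, 0.675, 0.005], [0.675, -0.738, 0.004], [0.006, 0.001, -1.0]]
contact_force: [-0.2, -1.3, -1.2]
width: 1.002
grasp_force: 0.0
```

```bash
python3 go.py .4688,-.0078,.18,- .4688,-.0078,.004,-
```

```text
t27.4 [0.38  0.32  0.184] yawy-47.5 j6 1.46 F [-0.182 -1.255 -1.192] w1.002 g0.0
turn 0.0 shift [-5.186 10.069  0.135]
turn 0.0 shift [-0.     0.     5.867]
```

Request:
{"op": "move_arm", "data": {"rows": [[[-0.5,0.97,0],0,-1],[[-0.5,0.97,0],0,-1],[[-0.5,0.97,0],0,-1],[[-0.5,0.97,0],0,-1],[[-0.5,0.97,0],0,-1],[[-0.5,0.97,0],0,-1],[[-0.5,0.97,0],0,-1],[[-0.5,0.97,0],0,-1]]}}

```text
t: 28.2
eef_pos: [0.447, 0.0651, 0.1796]
ee_rot: [[0.738, 0.675, -0.001], [0.675, -0.738, -0.0], [-0.001, -0.001, -1.0]]
contact_force: [1.2, -0.6, -0.6]
width: 1.002
grasp_force: 0.0
```

Request:
{"op": "move_arm", "data": {"rows": [[[-0.5,0.97,0],0,-1],[[-0.5,0.97,0],0,-1],[[-0.19,0.37,0],0,-1],[[0,0,0],0,-1],[[0,0,0],0,-1],[[0,0,0],0,-1]]}}

```text
t: 28.8
eef_pos: [0.4673, -0.0077, 0.1801]
ee_rot: [[0.737, 0.676, -0.0], [0.676, -0.737, 0.0], [-0.0, -0.0, -1.0]]
contact_force: [-0.7, -0.5, -0.1]
width: 1.0
grasp_force: 0.0
```

```bash
python3 go.py .4688,-.0078,.004,-; python3 - <<'E'
import cv2,numpy as np
from cell import snapshot
cv2.imwrite("pics/s7.png",np.hstack([cv2.resize(snapshot(n)[y:y+100,x:x+100,::-1],(400,400),interpolation=cv2.INTER_CUBIC) for n,x,y in(("side",165,110),("top",120,170))]))
E
```

```text
t28.8 [ 0.467 -0.008  0.18 ] yawy-47.5 j6 0.73 F [-0.724 -0.493 -0.052] w1.000 g0.0
turn 0.0 shift [0.035 0.035 5.871]
```

View pics/s7.png

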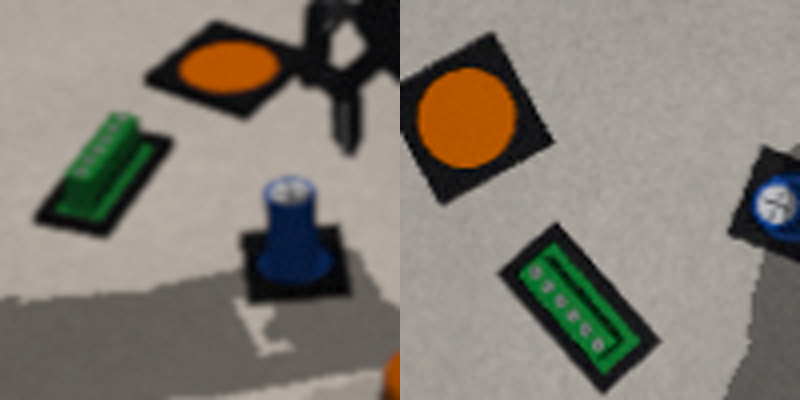

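The terminal sits inside the green nest (top crop (580,310)) and the capacitor stands. Now the toroid.

Request:
{"op": "move_arm", "data": {"rows": [[[0.03,0.03,0.8],0,-1],[[0,0,1],0,-1],[[0,0,1],0,-1],[[0,0,1],0,-1],[[0,0,1],0,-1],[[0,0,0.65],0,-1],[[0,0,0.4],0,-1],[[0,0,0],0,-1]], "grip_force": 80}}

```text
t: 29.7
eef_pos: [0.4682, -0.0084, 0.0038]
ee_rot: [[0.737, 0.675, -0.002], [0.675, -0.737, 0.0], [-0.001, -0.002, -1.0]]
contact_force: [-0.3, 0.4, 0.2]
width: 1.001
grasp_force: 0.0
```

Request:
{"op": "move_arm", "data": {"rows": [[[0,0,0],0,-0.5],[[0,0,0],0,0],[[0,0,0],0,1],[[0,0,0],0,1],[[0,0,0],0,1],[[0,0,0],0,1]]}}

```text
t: 30.3
eef_pos: [0.4694, -0.0087, 0.0064]
ee_rot: [[0.738, 0.675, 0.002], [0.675, -0.738, 0.0], [0.001, 0.001, -1.0]]
contact_force: [-5.0, 2.0, 13.7]
width: 0.678
grasp_force: 84.0
```

Request:
{"op": "move_arm", "data": {"rows": [[[0,0,-0.2],0,1],[[0,0,-0.4],0,1],[[0,0,-0.6],0,1],[[0,0,0],0,1],[[0,0,0],0,1]]}}

```text
t: 30.8
eef_pos: [0.469, -0.0088, 0.0411]
ee_rot: [[0.738, 0.675, 0.001], [0.675, -0.738, -0.0], [0.001, 0.001, -1.0]]
contact_force: [0.5, 0.3, -5.0]
width: 0.665
grasp_force: 87.5
```

```bash
python3 go.py .4688,-.0078,.18,- .52,.409,.18,-
```

```text
t30.8 [ 0.469 -0.009  0.041] yawy-47.5 j6 0.73 F [ 0.547  0.253 -4.988] w0.665 g87.5
turn 0.0 shift [ 0.02  -0.029 -4.63 ]
turn 0.0 shift [10.637 -9.099 -0.   ]
```

```bash
python3 go.py; python3 - <<'E'
import cv2,numpy as np
from cell import snapshot
cv2.imwrite("pics/s8.png",np.hstack([cv2.resize(snapshot(n)[y:y+60,x:x+60,::-1],(400,400),interpolation=cv2.INTER_CUBIC) for n,x,y in(("side",240,160),("top",245,190))]))
E
```

```text
t30.8 [ 0.469 -0.009  0.041] yawy-47.5 j6 0.73 F [ 0.547  0.253 -4.988] w0.665 g87.5
```

View pics/s8.png

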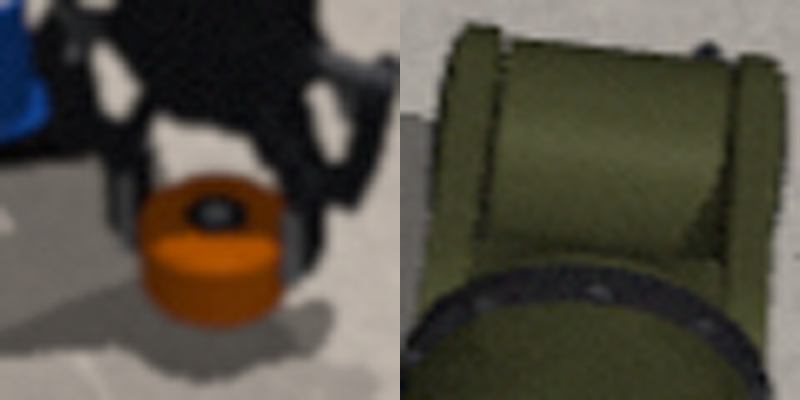

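The toroid is held level between the pads (side crop (215,250)). Carrying it to the orange nest.

Request:
{"op": "move_arm", "data": {"rows": [[[0,0,-0.5],0,1],[[0,0,-0.9],0,1],[[0,0,-1],0,1],[[0,0,-1],0,1],[[0,0,-0.9],0,1],[[0.3,-0.26,-0.3],0,1],[[0.6,-0.5,0],0,1],[[0.82,-0.7,0],0,1]]}}

```text
t: 31.7
eef_pos: [0.4771, 0.059, 0.1777]
ee_rot: [[0.739, 0.674, -0.001], [0.674, -0.739, -0.0], [-0.001, -0.001, -1.0]]
contact_force: [0.1, 0.4, -5.5]
width: 0.665
grasp_force: 87.4
```

Request:
{"op": "move_arm", "data": {"rows": [[[0.82,-0.7,0],0,1],[[0.82,-0.7,0],0,1],[[0.82,-0.7,0],0,1],[[0.82,-0.7,0],0,1],[[0.82,-0.7,0],0,1],[[0.82,-0.7,0],0,1],[[0.82,-0.7,0],0,1],[[0.82,-0.7,0],0,1]]}}

```text
t: 32.5
eef_pos: [0.5083, 0.317, 0.1767]
ee_rot: [[0.738, 0.675, -0.002], [0.675, -0.738, -0.001], [-0.003, -0.001, -1.0]]
contact_force: [-0.7, -0.5, -4.8]
width: 0.662
grasp_force: 87.4
```

Request:
{"op": "move_arm", "data": {"rows": [[[0.82,-0.7,0],0,1],[[0.7,-0.6,0],0,1],[[0.5,-0.4,0],0,1],[[0.3,-0.3,0],0,1],[[0,0,0],0,1],[[0,0,0],0,1]]}}

```text
t: 33.1
eef_pos: [0.5196, 0.4061, 0.1777]
ee_rot: [[0.738, 0.675, -0.001], [0.675, -0.738, -0.001], [-0.002, -0.0, -1.0]]
contact_force: [-0.0, -0.5, -5.0]
width: 0.667
grasp_force: 87.4
```

```bash
python3 go.py .52,.409,.0104,-
```

```text
t33.1 [0.52  0.406 0.178] yawy-47.5 j6 1.44 F [-0.003 -0.538 -5.003] w0.667 g87.4
turn 0.0 shift [ 0.075 -0.064  5.578]
```

Request:
{"op": "move_arm", "data": {"rows": [[[0.07,-0.06,0.7],0,1],[[0,0,1],0,1],[[0,0,1],0,1],[[0,0,1],0,1],[[0,0,0.8],0,1],[[0,0,0.4],0,1],[[0,0,0.2],0,1],[[0,0,0],0,1]]}}

```text
t: 33.9
eef_pos: [0.5205, 0.4089, 0.0259]
ee_rot: [[0.738, 0.675, 0.0], [0.675, -0.738, -0.0], [-0.0, 0.0, -1.0]]
contact_force: [0.5, 1.5, -4.8]
width: 0.668
grasp_force: 87.3
```

Request:
{"op": "move_arm", "data": {"rows": [[[0,0,0.15],0,1],[[0,0,0.1],0,1],[[0,0,0],0,1],[[0,0,0],0,1]]}}

```text
t: 34.3
eef_pos: [0.5204, 0.4092, 0.0186]
ee_rot: [[0.738, 0.675, 0.0], [0.675, -0.738, 0.0], [0.0, 0.0, -1.0]]
contact_force: [-0.2, -0.1, -4.3]
width: 0.666
grasp_force: 87.4
```

```bash
python3 go.py .52,.409,.0104,-; python3 - <<'E'
import cv2,numpy as np
from cell import snapshot
cv2.imwrite("pics/s9.png",np.hstack([cv2.resize(snapshot(n)[y:y+60,x:x+60,::-1],(400,400),interpolation=cv2.INTER_CUBIC) for n,x,y in(("side",190,95),("top",105,170))]))
E
```

```text
t34.3 [0.52  0.409 0.019] yawy-47.5 j6 1.44 F [-0.217 -0.122 -4.336] w0.666 g87.4
turn 0.0 shift [-0.015 -0.005  0.273]
```

View pics/s9.png

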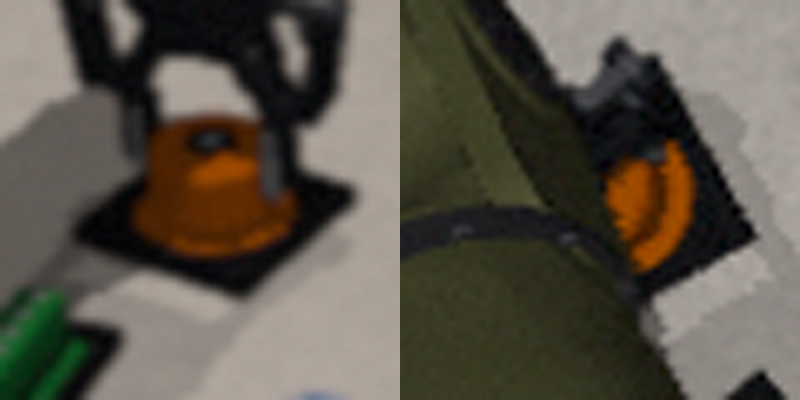

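The toroid is over the orange floor and centred (side crop (215,230), even ring in the top crop). Lowering in small steps.

Request:
{"op": "move_arm", "data": {"rows": [[[0,0,0.1],0,1],[[0,0,0.06],0,1],[[0,0,0.04],0,1],[[0,0,0],0,1],[[0,0,0],0,1]]}}

```text
t: 34.9
eef_pos: [0.5204, 0.4091, 0.0123]
ee_rot: [[0.738, 0.675, -0.0], [0.675, -0.738, 0.0], [-0.0, -0.0, -1.0]]
contact_force: [2.0, -0.2, -4.4]
width: 0.667
grasp_force: 87.4
```

Request:
{"op": "move_arm", "data": {"rows": [[[0,0,0.05],0,1],[[0,0,0.02],0,1],[[0,0,0],0,1],[[0,0,0],0,1]]}}

```text
t: 35.3
eef_pos: [0.5204, 0.4091, 0.0106]
ee_rot: [[0.738, 0.675, 0.0], [0.675, -0.738, 0.0], [0.0, 0.0, -1.0]]
contact_force: [-2.8, -2.1, 2.2]
width: 0.67
grasp_force: 88.1
```

Request:
{"op": "move_arm", "data": {"rows": [[[0,0,0.02],0,1],[[0,0,0],0,-0.3],[[0,0,0],0,-0.5],[[0,0,0],0,-1],[[0,0,0],0,-1],[[0,0,0],0,-1],[[0,0,-0.4],0,-1],[[0,0,-0.9],0,-1]]}}

```text
t: 36.1
eef_pos: [0.5195, 0.4085, 0.0476]
ee_rot: [[0.738, 0.675, -0.003], [0.675, -0.738, -0.002], [-0.004, -0.0, -1.0]]
contact_force: [0.8, -0.2, 0.3]
width: 0.999
grasp_force: 0.0
```

Request:
{"op": "move_arm", "data": {"rows": [[[0,0,-1],0,-1],[[0,0,-1],0,-1],[[0,0,-1],0,-1],[[0,0,-1],0,-1],[[0,0,-0.8],0,-1],[[0,0,0],0,-1]]}}

```text
t: 36.7
eef_pos: [0.5213, 0.4098, 0.1977]
ee_rot: [[0.738, 0.675, 0.006], [0.675, -0.738, 0.004], [0.007, 0.001, -1.0]]
contact_force: [0.4, -0.4, -0.6]
width: 1.003
grasp_force: 0.0
```

```bash
python3 go.py .3,.1,.22,-
```

```text
t36.7 [0.521 0.41  0.198] yawy-47.5 j6 1.44 F [ 0.379 -0.351 -0.633] w1.003 g0.0
turn 0.0 shift [-12.413   2.641  -0.743]
```

Request:
{"op": "move_arm", "data": {"rows": [[[-0.55,-0.95,-0.1],0,-1],[[-0.55,-0.95,-0.1],0,-1],[[-0.55,-0.95,-0.1],0,-1],[[-0.55,-0.95,-0.1],0,-1],[[-0.55,-0.95,-0.1],0,-1],[[-0.55,-0.95,-0.1],0,-1],[[-0.55,-0.95,-0.1],0,-1],[[-0.55,-0.95,-0.1],0,-1]]}}

```text
t: 37.5
eef_pos: [0.2676, 0.4883, 0.2168]
ee_rot: [[0.738, 0.675, -0.0], [0.675, -0.738, -0.0], [-0.0, 0.0, -1.0]]
contact_force: [-0.0, 0.5, 0.1]
width: 1.0
grasp_force: 0.0
```

Request:
{"op": "move_arm", "data": {"rows": [[[-0.55,-0.95,0],0,-1],[[-0.55,-0.95,0],0,-1],[[0,0,0],0,-1],[[0,0,0],0,-1]]}}

```text
t: 37.9
eef_pos: [0.2058, 0.508, 0.2167]
ee_rot: [[0.737, 0.676, 0.0], [0.676, -0.737, -0.0], [0.0, 0.0, -1.0]]
contact_force: [0.2, 1.0, 0.2]
width: 1.0
grasp_force: 0.0
```

```bash
python3 - <<'E'
import cv2,numpy as np
from cell import snapshot
T,S=[snapshot(n)[:,:,::-1] for n in("top","side")]
cv2.imwrite("pics/topf.png",T);cv2.imwrite("pics/sidef.png",S)
cv2.imwrite("pics/f.png",np.hstack([cv2.resize(T[130:290,110:400],(540,298),interpolation=cv2.INTER_CUBIC),cv2.resize(S[105:315,170:352],(258,298),interpolation=cv2.INTER_CUBIC)]))
E
python3 - <<'E'
from meas import *
h={"top":hsv("pics/topf.png"),"side":hsv("pics/sidef.png")}
f=lambda k,H:(H[...,1]<90)&(H[...,2]>110) if k=="cap" else (H[...,2]<75)|(H[...,1]<110)
for k,P,z in(("cap",(.4565,.163),.066),("toroid",(.52,.409),.036)):
    cs=[]
    for n in("top","side"):
        K,d,R,t=C[n];q=cv2.projectPoints(np.array([[*P,z]]),cv2.Rodrigues(R)[0],t,K,d)[0].ravel()
        m=big(f(k,h[n])*(np.hypot(*(np.indices((420,560))[::-1]-q[:,None,None]))<6),q);cs.append(hullcen(m))
    print(k,*tri(*cs),"want",P,z)
E
```

```text
cap [0.4563 0.1637 0.0708] 7.633303431114635e-05 want (0.4565, 0.163) 0.066
toroid [0.5211 0.4099 0.0356] 0.00114053832185057 want (0.52, 0.409) 0.036
```

View pics/f.png

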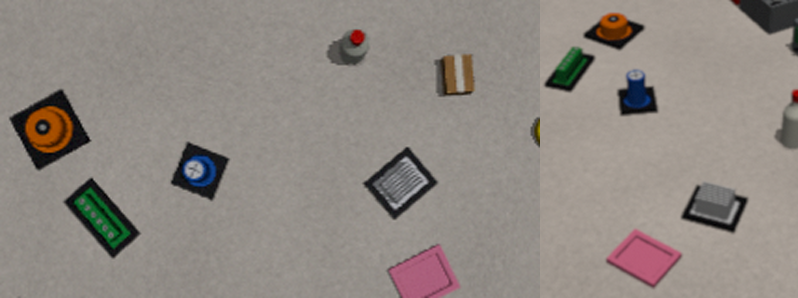

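All four parts sit in their own nests: toroid at crop (48,127), terminal (102,218), capacitor (197,170) and heatsink (402,182). The measured top heights rose by about 4 mm (toroid) and 6 mm (capacitor) against the 4 mm floor, which is within measuring error, and the bottle stands at (355,45). Handing in.

```bash
python3 -c "
from cell import close_job
print(close_job())"
```

```text
the job is handed in; nothing more can be done
None
```

The capacitor, heatsink, terminal block and toroid each sit flat in their own nest, the bottle still stands, and I handed the job in at about 38 s of the 128 s allowed.

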